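# Lock the injector in its cradle with the hairpin clip

## Task

The fuel injector in its sloping green cradle has to be secured for carrying up to the engine: push the sprung keeper bar over its dead centre until it snaps down across the injector, its eye over the locking stud. Then pick up the hairpin clip with the red ring and slide its straight leg through the cross hole of the stud, above the keeper, until the sprung leg snaps round the shank and hugs it, and let go. Leave the injector lying in its cradle, and do not shove the small white jar or the black case with the green band.

Things in the scene. Friction and masses are not known exactly. Their poses are not given: they have to be found in the camera images.
- cradle: Green steel injector cradle, bolted to the bench (base 200 x 165 mm). Origin: centre of its underside on the bench; x away from its low front edge, y to its left, z up. Its bed slopes up along x at 25 degrees. Hinge post of the keeper on the left (+y) half, locking stud on the right (-y) half.
- stud_hole (a point): Centre of the cross hole of the steel locking stud (16 mm diameter, its top 13.5 mm above this point). Hole 7.5 mm wide, right through along x. Axes: x up the 25 degree slope, y to the cradle's left, z along the stud (leans 25 degrees to the cradle's front). Bed 68 mm below along z, closed keeper's top face 8 mm below. In cradle axes: (-15, -50, 139) mm. Free space in front (-x).
- keeper (a joint): Angle of the keeper, rad: 0 = open, leaning 20 degrees to the left of the stud's direction; 1.92 = down on the stud. Hinge axis parallel to x of stud_hole, 100 mm left (+y) of the stud and 11 mm below the hole (along z). A spring strut pulls it to either stop; dead centre about 0.7. Push it from its left side towards the right (-y), 2 to 4 N near its end; past centre it snaps down by itself.
- keeper_end (a point): Outer end of the keeper on its centre line, 140 mm from the hinge axis: a dark steel strap, 26 mm wide along the hinge axis and 6 mm thick, with an eye (36 mm wide, for the stud) 100 mm from the hinge axis and a black plastic nose 24 mm wide at the end. Open, it stands up from the left side of the cradle. Use only the position.
- clip: Hairpin clip of 5 mm round spring wire with a red ring, lying flat on the bench, 70 g. Origin: on the straight leg's centre line at the point that belongs in the middle of the stud, 2.5 mm above the bench. x along the straight leg to its round tip (at x = 40.5 mm), z up. Sprung leg on the +y side, end flared to (29, 15) mm. Either face may be up in the stud; pushing it home takes about 5 to 10 N.
- clip_ring (a point): Centre of the clip's red plastic ring, at (-55, 5, 3) mm in clip axes (same axes). The ring is 42 mm long (x), 30 mm wide (y) and 11 mm high (z), underside flush with the wire; its sides are straight for the middle 12 mm. Hold the clip here, across y.
- clip_spring (a joint): Opening of the clip's sprung leg, rad: 0 relaxed; rises to about 0.08 while it rides over the shank, below 0.04 when it has snapped round it.
- injector: Steel fuel injector, 40 mm diameter, 190 mm long, 0.6 kg, lying loose in the two vees of the cradle, nozzle down the slope. Origin: on its axis at the shoulder above the nozzle nut.
- paste_jar: Small white jar, 55 mm diameter, 90 mm high, on the right of the bench. Origin: centre of its underside.
- work_lamp: Black case with a green band, 66 x 90 x 40 mm, at the left front of the bench. Origin: centre of its underside.

How it is judged:
On the way, in this order (a step that is already met when the one before it is completed fails the run):
1. the keeper has snapped down onto the locking stud (value of joint keeper above 1.88 rad), for 0.2 s.
2. the clip is through the stud and hugs its shank (distance between clip and stud_hole below 0.0045 m and value of joint clip_spring below 0.04 rad), for 0.2 s.
At the end, for the whole second after the job is handed in: Keeper down on the stud (above 1.82 rad); the clip's origin within 4.5 mm of the centre of the stud's hole with its sprung leg closed again (below 0.04 rad), clip at rest (under 20 mm/s); injector moved less than 10 mm (all of step 2 and value of joint keeper above 1.82 rad and linear speed of clip below 0.02 m/s and distance of injector from where it was at the start of the episode below 0.01 m); the robot touches nothing.
It fails at once if the white jar or the black case with the green band has been shoved more than 40 mm (distance of any of paste_jar, work_lamp from where it was at the start of the episode above 0.04 m).
It also fails if it takes over 69 s, if anything falls off the work surface, if the arm or the gripper's body presses on something with over 40 N, if the wrist force passes 120 N, or if a joint passes its speed limit or range.

## Robot

A 6-joint arm with a two-finger parallel gripper is mounted at the origin on a cart in front of the work surface, level with it; the furniture and walls round the work are solid. World frame = base frame: x ahead of the robot, y to its left, z up, the work surface at z = 0. Lengths are in m, angles in rad, forces in N, time in s.
With the tool pointing down it reaches from about 0.35 to 0.775 m from the base axis. Payload 7.3 kg.
Tool frame: the origin (TCP) lies at the centre of the arm's flange, where the gripper is bolted on; the fingertips stand 178 mm ahead of it and the grasp point (between the pads) lies 159 mm ahead of it; z points along the fingers, y is the line along which they close (so a half turn about z gives the same grasp; the last joint's range is limited). The gripper opens to 92 mm and grips with 3 to 60 N. Pads are 19 mm wide; open, the fingers measure 130 mm over their backs; the gripper's body (75 mm by 190 mm) begins 47 mm behind the grasp point.
Start: joints at [-1.366, 0.342, 1.524, -0, 1.275, -0.146], TCP at [0.18, -0.493, 0.405] pointing down, gripper open.
Joint ranges: [-2.53, 2.53], [-0.77, 2.02], [0.04, 2.7], [-1, 4.14], [0.28, 2.66], [-3.11, 3.11]. Speed limits (rad/s): [2.57, 2.57, 3.14, 3.14, 3.14, 3.14].

## Interface

Orientations are given as [roll, pitch, yaw] about the fixed x, y, z axes, in that order (R = Rz(yaw) Ry(pitch) Rx(roll)).
In Python, from cell import telemetry, vision, ticket gives the robot as it stands.
- The arm moves only by the shell command python3 -m crank 'ROWS' [FORCE]. ROWS is JSON, a list of rows, each a list of 5 numbers: the gripper command: -1 is shut, 1 is fully open, values between are in proportion, then the shift along the tool's x, y, z in mm, then the turn about the tool's z in rad. In form: [[fingers, dx, dy, dz, roll], ...]. A call has 1 to 12 rows; each row is the pose to reach, as a shift and turn from the pose commanded when the call began, along the tool's axes at that moment; what a row does not reach only later rows make up. A row lasts 1/12 s, in which the tool goes at most 41.7 mm and 7.16 degrees, less where a joint would pass 70% of its speed; a pose out of reach is approached as far as the arm can. A call with a gripper value outside its range is refused whole. The fingers move at their own pace and stop on an object; FORCE is the grip in N (left out, the last holds). Time passes only in rows, so rows that repeat a pose let the fingers close. It gives the time, the measured TCP pose, the force, the opening and the grip force at its end, in the units of the state.
- telemetry.observe(): the state, without advancing time (a new reading comes with each control period).
- vision.read_camera(name): name is "scene" or "side" or "wrist"; returns (picture, depth): 400x640x3 uint8, red, green, blue; 400x640 float32, m along the optical axis (not along the pixel's ray), 0 where there is no reading.
- vision.get_calibration(name): a dict with "camera_matrix" (3x3 intrinsics, pixels), "rvec" (rotation vector, rad) and "tvec" (3), from world to camera coordinates, as OpenCV has them. Camera axes: x right, y down, z forward; pixel columns grow to the right and rows downward; lengths in m; the calibration is good to about 2 mm. A picture is of the moment at which its call begins: read the wrist's pose just before it. get_calibration takes no time and is no camera call; for the wrist camera it gives the pose at the moment of the call.
- ticket.hand_in(): hands the job in; it is judged then, once.
The state is a dict: "time": time; "qpos": joint angles; "qvel": joint speeds; "joint_efforts": joint torques, N m; "tool_pos": TCP position; "tool_rot": TCP orientation; "contact_force": force on the tool from outside, world axes, zero at the start; "torque": the same for the moment, N m; "opening": finger opening in m; "grip_force": force on a finger pad.
Only numpy, scipy, OpenCV 4.12 (cv2) and the standard library are available. Lean on these libraries where they do the work, as an engineer would, in place of code of your own. Each camera call takes 0.05 s, during which the arm holds its last target. There are 200 camera calls.

## Working session

There is one attempt and no reset: what is moved stays moved. The work goes in short steps, Python scripts to look and compute and a shell command to move; the robot and the scene stay as the last step left them, time stands still between calls to the robot, and variables do not carry over. Pictures are saved under pics/ and viewed, at most 11 in all, crops included, and the job is handed in when it is done.

```bash
ls; mkdir -p pics
cat > h.py <<'E'
import numpy as np, cv2
from cell import telemetry, vision
from scipy.spatial.transform import Rotation as R
def cam(n):
    c=vision.get_calibration(n); im,d=vision.read_camera(n)
    return im,d,np.array(c["camera_matrix"]),cv2.Rodrigues(np.array(c["rvec"]))[0],np.array(c["tvec"]).ravel()
def cloud(d,K,Rm,t):
    v,u=np.mgrid[:d.shape[0],:d.shape[1]]
    p=np.stack([(u-K[0,2])/K[0,0]*d,(v-K[1,2])/K[1,1]*d,d],-1)
    return (p-t)@Rm
def ray(u,v,K,Rm,t,z):
    o=-Rm.T@t; r=Rm.T@np.array([(u-K[0,2])/K[0,0],(v-K[1,2])/K[1,1],1]); return o+r*(z-o[2])/r[2]
E
python3 - <<'E'
from h import *
print(telemetry.observe())
a=cam("scene");b=cam("side")
np.savez("s0.npz",*a);np.savez("d0.npz",*b)
cv2.imwrite("pics/s0.png",a[0][:,:,::-1]);cv2.imwrite("pics/d0.png",b[0][:,:,::-1])
for c in(a,b):print(-c[3].T@c[4],c[3][2])
E
```

```text
pics
{'time': 0.0, 'qpos': array([-1.36601253e+00,  3.42691316e-01,  1.52503796e+00, -1.70122854e-05,
        1.27539590e+00, -1.45981967e-01]), 'qvel': array([ 0.00026732,  0.00071036, -0.00025581,  0.00034899,  0.0002487 ,
       -0.00030895]), 'joint_efforts': array([ 1.96062079e-03, -4.31241846e+01, -2.44218868e+01,  7.18629034e-02,
        5.58485300e-02, -1.37355751e-04]), 'tool_pos': array([ 0.18039635, -0.49287703,  0.40405375]), 'tool_rot': array([-3.14007406e+00, -2.06832550e-04,  3.50770567e-01]), 'contact_force': array([ 0.74645515, -0.55825821,  0.30406064]), 'torque': array([-0.013331  , -0.01630364,  0.01534066]), 'grip_force': 0.0, 'opening': 0.0920515526709691}
[-0.05796228  0.81216108  1.04516787] [ 0.42651511 -0.64694896 -0.63209327]
[ 0.50016269 -1.2892457   0.63126782] [ 0.0188927   0.93682555 -0.34928635]
```

View pics/s0.png

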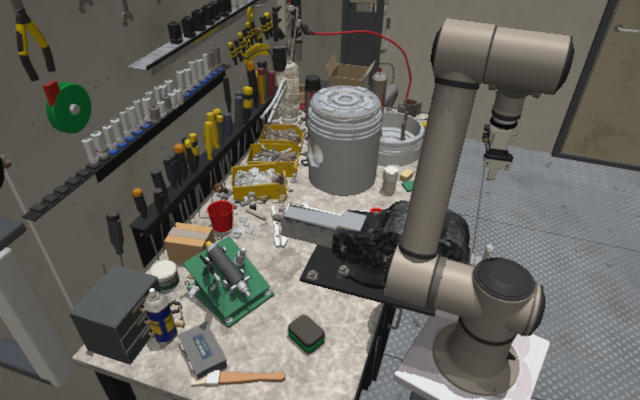

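View pics/d0.png

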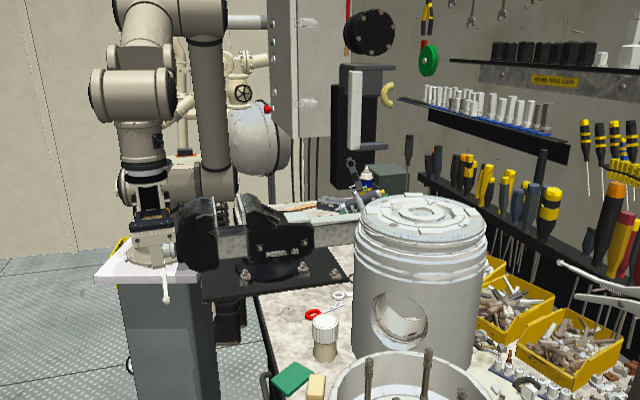

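The scene view shows the cradle at about (228,278) and the black case at (306,333). The side view shows the red ring at (313,315) with the white jar at (325,338) in front of it. Next I'll measure and zoom.

Run:
```python
from h import *
L=lambda f:[np.load(f)[k] for k in np.load(f).files]
a=L("s0.npz");b=L("d0.npz")
def crop(c,x0,y0,w,h,s):return cv2.resize(c[0][y0:y0+h,x0:x0+w,::-1],None,fx=s,fy=s,interpolation=cv2.INTER_CUBIC)
A=crop(a,170,225,110,110,5);B=crop(b,270,270,80,110,5)
cv2.imwrite("pics/z0.png",np.hstack([A[:550],B[:550,:240+10]]) if 0 else cv2.resize(np.hstack([A,B]),(760,440)))
P=cloud(a[1],*a[2:])
hsv=cv2.cvtColor(a[0],cv2.COLOR_RGB2HSV)
g=cv2.inRange(hsv,(60,80,40),(95,255,255))>0
g[:225]=0;g[340:]=0;g[:,:170]=0;g[:,285:]=0
q=P[g];print("green",g.sum(),q.min(0),q.max(0))
# base plate: low green points
lo=q[(q[:,2]>0)&(q[:,2]<.03)];print(len(lo),np.percentile(lo[:,2],[5,50,95]))
print(cv2.minAreaRect((q[:,:2]*1000).astype(np.float32)),cv2.minAreaRect((lo[:,:2]*1000).astype(np.float32)))
for c,(u,v) in((a,(306,333)),(a,(228,278))):print(cloud(c[1],*c[2:])[v,u])
Q=cloud(b[1],*b[2:])
h2=cv2.cvtColor(b[0],cv2.COLOR_RGB2HSV)
r=((h2[...,0]<8)|(h2[...,0]>172))&(h2[...,1]>150)&(h2[...,2]>100)
r[:295]=0;r[330:]=0;r[:,:295]=0;r[:,345:]=0
print("ring",r.sum(),Q[r].mean(0),Q[r].min(0),Q[r].max(0),np.argwhere(r).mean(0))
print("jar",Q[340,325])
```

```text
green 3019 [-0.05796228  0.09680031 -0.00108995] [0.84894886 0.81216108 1.04516787]
747 [0.00490868 0.00997852 0.02699901]
((338.75823974609375, 411.22119140625), (248.75941467285156, 1100.30859375), 57.436283111572266) ((679.4634399414062, 232.22210693359375), (299.19183349609375, 152.8472137451172), 12.53115463256836)
[0.37825437 0.2076713  0.04139034]
[0.63524874 0.20983864 0.09113058]
ring 107 [ 0.48836932 -0.3727388   0.00821388] [ 0.47210005 -0.39230026 -0.00086559] [ 0.5089068  -0.34587945  0.01274968] [313.56074766 311.63551402]
jar [ 0.51749886 -0.54401306  0.06064482]
```

View pics/z0.png

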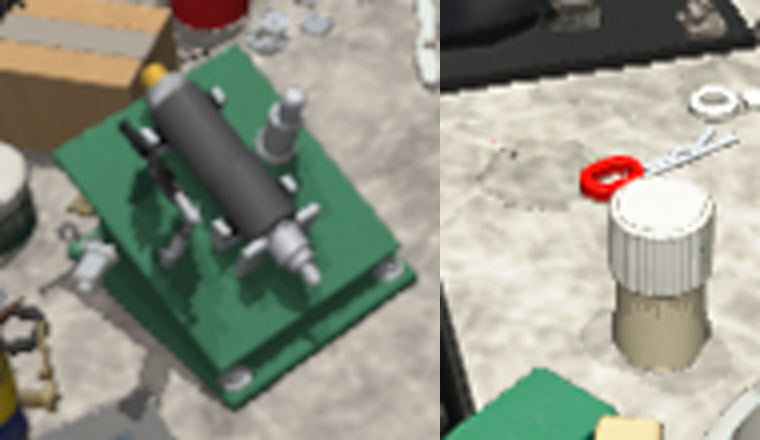

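The zoom shows the stud at scene px ~(213,243), the open dark keeper on the cradle's lower-left, and the low (nozzle) end at lower right. The clip's legs point right and away from its ring in the side view.

Run:
```python
from h import *
L=lambda f:[np.load(f)[k] for k in np.load(f).files]
a=L("s0.npz");b=L("d0.npz")
P=cloud(a[1],*a[2:]);hsv=cv2.cvtColor(a[0],cv2.COLOR_RGB2HSV)
roi=np.zeros(a[1].shape,bool);roi[225:340,170:285]=1;roi&=a[1]>0
g=roi&(cv2.inRange(hsv,(60,80,40),(95,255,255))>0)
q=P[g];q=q[(q[:,2]>.035)]
for _ in range(8):
    c=np.median(q,0) if _==0 else q.mean(0); n=np.linalg.svd(q-c)[2][2]; n*=np.sign(n[2]); q=q[abs((q-c)@n)<(.008 if _<4 else .004)]
print("bed",len(q),c,n,np.degrees(np.arccos(n[2])))
up=np.array([0,0,1.]);x=-n*np.array([1,1,0]);x/=np.linalg.norm(x);yaw=np.arctan2(x[1],x[0]);print("yaw",yaw)
y=np.cross(up,x);xs=np.cross(y,n)
H=(P-c)@n;s=roi&(H>.05)&(H<.095)
uv=np.argwhere(s)
o=np.stack([(P-c)@xs*1000,(P-c)@y*1000,H*1000],-1)
nl,lab,st,ce=cv2.connectedComponentsWithStats(s.astype(np.uint8))
for i in range(1,nl):
    if st[i,4]>5:print(st[i],"local",o[lab==i].mean(0).round(),"hi",o[lab==i].max(0).round(),o[lab==i].min(0).round(),"w",P[lab==i].mean(0).round(4))
s=roi&(H>.1)&(P[...,2]<.3)&(o[...,0]<200)&(abs(o[...,1])<200)
print("high",s.sum(),np.argwhere(s)[:5],o[s].max(0),o[s].min(0))
# base plate low points
lo=P[g&(P[...,2]>.003)&(P[...,2]<.016)];M=np.stack([x[:2],y[:2]]);l=lo[:,:2]@M.T*1000;print("base",len(l),np.percentile(l,[1,99],axis=0), "all",np.percentile(P[g][:,:2]@M.T*1000,[.5,99.5],axis=0))
print("rect all",cv2.minAreaRect((P[g&(P[...,2]<.2)][:,:2]*1000).astype(np.float32)))
# clip
for (u,v) in [(311.6,313.6)]:print("ring",ray(u,v,*b[2:],.008))
g2=lambda X,Y:(X/1,Y/1)
for zx,zy in [(738,135),(712,132),(648,170),(700,150)]:
    u=270+ (zx-440)/4.0; v=270+zy/4.0;print(u,v,ray(u,v,*b[2:],.0025))
print("lamp",ray(306,333,*a[2:],.04),"jar",ray(325,321,*b[2:],.09))
```

```text
bed 1611 [0.65648809 0.19837662 0.06891951] [-0.41426863  0.07264534  0.90725088] 24.871834187551475
yaw -0.17359305688969923
[215 247   6   8  16] local [65. -8. 52.] hi [76. -2. 54.] [ 54. -13.  50.] w [0.6915 0.1845 0.1429]
[238 247   9  11  64] local [ 18. -57.  67.] hi [ 29. -49.  85.] [  9. -69.  51.] w [0.6353 0.144  0.1376]
[219 256   5   3   6] local [43. -7. 52.] hi [47. -1. 53.] [ 37. -12.  50.] w [0.6724 0.1887 0.1342]
[226 260   4   6  13] local [ 20. -11.  51.] hi [27. -5. 53.] [ 12. -18.  50.] w [0.6515 0.1883 0.1238]
[204 265  17  21  91] local [ 6. 46. 65.] hi [46. 54. 95.] [-15.  32.  51.] w [0.6429 0.2474 0.1309]
[229 265   5   5   9] local [  4. -11.  52.] hi [ 9. -2. 55.] [ -1. -15.  50.] w [0.6368 0.1907 0.1174]
[233 270   6   7  15] local [-18. -10.  51.] hi [-10.  -4.  52.] [-28. -16.  50.] w [0.6173 0.1955 0.1076]
high 69 [[254 201]
 [255 200]
 [255 201]
 [255 202]
 [256 200]] [ 32.63744421  91.6721566  193.88272277] [  3.5402094   52.12853514 101.22438053]
base 662 [[516.80751108 227.775031  ]
 [709.76565228 381.46892171]] all [[517.51050161 223.01973361]
 [708.19145071 381.56302296]]
rect all ((702.2047729492188, 187.54446411132812), (172.832763671875, 291.2154235839844), 83.02388763427734)
ring [ 0.48823757 -0.37269892  0.008     ]
344.5 303.75 [ 0.57245042 -0.32199984  0.0025    ]
338.0 303.0 [ 0.55588072 -0.31830024  0.0025    ]
322.0 312.5 [ 0.51398503 -0.36024368  0.0025    ]
335.0 307.5 [ 0.54727827 -0.33870785  0.0025    ]
lamp [0.37885857 0.20683401 0.04      ] jar [ 0.51786964 -0.52023808  0.09      ]
```

Run:
```python
from h import *
L=lambda f:[np.load(f)[k] for k in np.load(f).files]
H={}
for f in("s0.npz","d0.npz"):
    a=L(f);P=cloud(a[1],*a[2:])[a[1]>0]
    for p in P:
        if .2<p[0]<.9 and -.6<p[1]<.6 and .0<p[2]<.6: 
            k=(int(p[0]*20),int((p[1]+1)*20));H[k]=max(H.get(k,0),p[2])
print("cols y:",[round(j/20-1,2) for j in range(8,32)])
for i in range(4,18):print(i/20,[int(H.get((i,j),-.01)*100) for j in range(8,32)])
c=vision.get_calibration("wrist");Rm=cv2.Rodrigues(np.array(c["rvec"]))[0];print(-Rm.T@np.ravel(c["tvec"]),Rm, c["camera_matrix"])
```

```text
cols y: [-0.6, -0.55, -0.5, -0.45, -0.4, -0.35, -0.3, -0.25, -0.2, -0.15, -0.1, -0.05, 0.0, 0.05, 0.1, 0.15, 0.2, 0.25, 0.3, 0.35, 0.4, 0.45, 0.5, 0.55]
0.2 [33, 58, 58, 58, 59, 59, 22, 22, 22, 59, 59, 59, 46, 31, 26, 0, 0, 0, 0, -1, -1, -1, -1, -1]
0.25 [-1, 56, 56, -1, -1, 1, 3, 20, 22, 59, 59, 46, 25, 0, 0, 0, 0, 0, 0, -1, -1, -1, -1, -1]
0.3 [-1, -1, -1, -1, -1, -1, 3, 22, 22, 22, 22, 4, 0, 0, 0, 4, 4, 0, 0, 0, 0, -1, -1, -1]
0.35 [-1, 0, 0, 0, 0, 0, 1, 21, 21, 19, 19, 4, 2, 0, 0, 4, 4, 0, 1, 1, 0, -1, -1, -1]
0.4 [1, 1, 0, 0, 0, 0, 1, 4, 16, 16, 16, 16, 2, 0, 0, 4, 4, 0, 1, 1, 0, 0, -1, -1]
0.45 [2, 9, 9, 0, 1, 0, 1, 5, 16, 16, 16, 15, 4, 0, 0, 0, 0, 0, 0, 4, 1, 0, -1, -1]
0.5 [2, 9, 9, 0, 1, 0, 0, 3, 3, 15, 15, 14, 2, 0, 1, 0, 0, 0, 2, 4, 4, 1, -1, -1]
0.55 [28, 32, 32, 31, 0, 0, 0, 3, 2, 14, 15, 14, 0, 0, 5, 9, 9, 4, 3, 4, 3, 0, 0, -1]
0.6 [32, 32, 32, 32, 32, 0, 1, 0, 0, 14, 14, 14, 0, 0, 15, 14, 19, 25, 3, 4, 3, 0, 0, -1]
0.65 [32, 32, 32, 32, 32, 0, 1, 0, -1, -1, 13, 11, 0, 8, 12, 14, 17, 18, 2, 18, 18, 0, 15, 59]
0.7 [32, 32, 32, 32, 32, 0, 1, 1, 1, 1, 1, 0, 0, 11, 12, 15, 13, 10, 15, 17, 16, 15, 15, 59]
0.75 [32, 32, 32, 32, 32, 0, 4, 4, 1, 1, 1, 2, 2, -1, 8, 11, 11, 11, 15, 15, 15, 15, 15, 59]
0.8 [32, 32, 32, 32, 4, 5, 7, 7, 4, 2, 1, 8, 8, 9, 9, 9, 6, 6, 31, 31, 42, 43, 43, 31]
0.85 [3, 3, 6, 8, 7, 6, 8, 7, 7, 3, 7, 8, 8, 8, 28, 31, 42, 59, 59, 59, 59, 59, 59, 59]
[ 0.24888692 -0.46814197  0.38279494] [[ 0.34385314 -0.93902099 -0.00214304]
 [-0.90387013 -0.33159838  0.27029853]
 [-0.25452662 -0.09100597 -0.96277417]] [[287.92183166   0.         318.88439155]
 [  0.         287.92183166 198.55038696]
 [  0.           0.           1.        ]]
```

```bash
python3 -m crank '[[-1,0,0,-40,0.1],[-1,30,-27,-60,0.2],[-1,60,-53,-60,0.3],[-1,90,-80,-60,0.4],[-1,120,-106,-60,0.525],[-1,150,-133,-60,0.525],[-1,180,-160,-60,0.525],[-1,210,-186,-60,0.525],[-1,240,-213,-60,0.525],[-1,270,-240,-60,0.525],[-1,300,-266,-60,0.525],[-1,330,-293,-60,0.525]]' 10
```

```text
time: 1.1
tool_pos: [0.39, -0.1025, 0.4647]
tool_rot: [3.141, -0.0, -0.174]
contact_force: [1.2, -0.6, 0.5]
opening: 0.0163
grip_force: 0.0
```

```bash
python3 -m crank '[[-1,18,-37,-10,0],[-1,35,-75,-20,0],[-1,52,-112,-30,0],[-1,70,-150,-35,0],[-1,88,-187,-35,0],[-1,105,-225,-35,0],[-1,122,-262,-35,0],[-1,140,-299,-35,0],[-1,140,-299,-35,0],[-1,140,-299,-35,0]]'
python3 - <<'E'
from h import *
o=telemetry.observe();print(o["tool_pos"],o["tool_rot"],np.abs(o["qvel"]).max())
w=cam("wrist");np.savez("w1.npz",*w);cv2.imwrite("pics/w1.png",w[0][:,:,::-1])
K,Rm,t=w[2:]
c,s=np.cos(-.174),np.sin(-.174);x=np.array([c,s,0]);y=np.array([-s,c,0]);z=np.array([0,0,1])
n=-.4226*x+.9063*z
h=np.array([.6325,.1446,.139]);e=h+.148*y+.1206*n
for p in(h,h+.0135*n,e):
    q=K@(Rm@p+t);print(p,q[:2]/q[2])
E
```

```text
time: 1.93
tool_pos: [0.5802, 0.1676, 0.4975]
tool_rot: [3.14, 0.003, -0.171]
contact_force: [-0.0, -0.5, -0.3]
opening: 0.0008
grip_force: 0.0
[0.58020809 0.16760098 0.49748626] [ 3.14031853  0.00322033 -0.17124055] 0.05735284371335584
[0.6325 0.1446 0.139 ] [330.5123108  132.45109559]
[0.62688105 0.14558769 0.15123505] [330.87606275 138.32095018]
[0.60792626 0.29918855 0.24829978] [155.42063155 202.26578636]
```

View pics/w1.png

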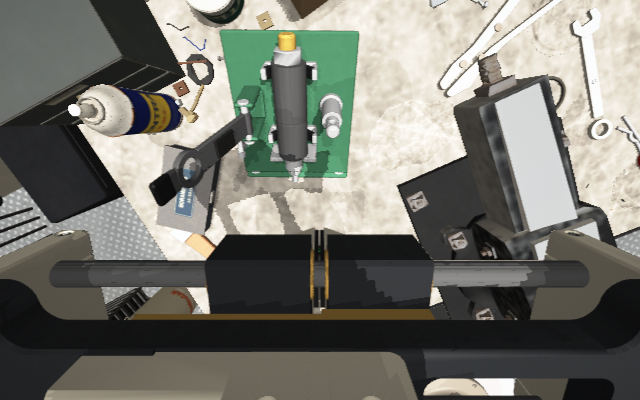

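```bash
python3 -m crank '[[-1,5,-40,0,0],[-1,10,-80,0,0],[-1,15,-120,0,0],[-1,24,-160,0,0],[-1,24,-185,0,0],[-1,24,-185,35,0],[-1,24,-185,70,0],[-1,24,-185,102,0],[-1,24,-185,102,0],[-1,24,-185,102,0]]'
python3 - <<'E'
from h import *
w=cam("wrist");np.savez("w2.npz",*w);cv2.imwrite("pics/w2.png",w[0][:,:,::-1])
E
```

```text
time: 2.82
tool_pos: [0.6351, 0.3423, 0.3972]
tool_rot: [3.139, 0.003, -0.176]
contact_force: [0.6, -0.5, 0.6]
opening: 0.0002
grip_force: 0.0
```

View pics/w2.png

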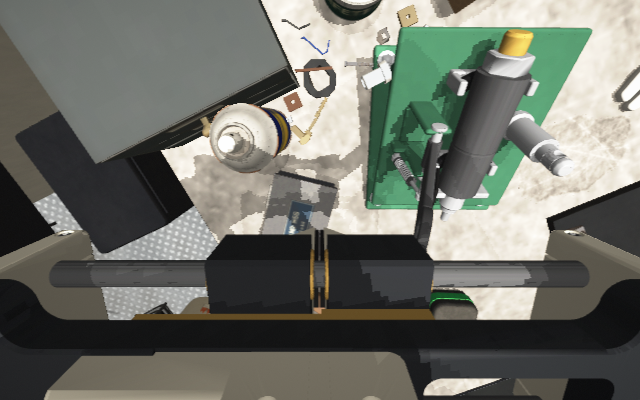

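The view shows the keeper strap edge-on at (430,190), to the right of the closed fingers at (320,250), clear of the bottle at (250,135). Push along tool +y.

```bash
python3 -m crank '[[-1,0,15,0,0],[-1,0,30,0,0],[-1,0,45,0,0],[-1,0,60,0,0],[-1,0,72,0,0],[-1,0,84,0,0],[-1,0,96,0,0],[-1,0,108,0,0],[-1,0,120,0,0],[-1,0,130,0,0]]'
python3 -m crank '[[-1,0,10,0,0],[-1,0,20,0,0],[-1,0,30,0,0],[-1,0,38,0,0],[-1,0,38,0,0],[-1,0,38,0,0]]'
python3 -m crank '[[-1,0,0,-40,0],[-1,0,0,-80,0],[-1,-20,0,-105,0],[-1,-50,10,-105,0],[-1,-50,10,-105,0],[-1,-50,10,-105,0],[-1,-50,10,-105,0]]'
python3 - <<'E'
from h import *
o=telemetry.observe();print(o["tool_pos"],np.abs(o["qvel"]).max())
w=cam("wrist");np.savez("w3.npz",*w);cv2.imwrite("pics/w3.png",w[0][:,:,::-1])
E
```

```text
time: 3.7
tool_pos: [0.6123, 0.2143, 0.3981]
tool_rot: [3.141, -0.0, -0.175]
contact_force: [0.5, -0.6, -0.4]
opening: 0.0005
grip_force: 0.0
time: 4.2
tool_pos: [0.606, 0.1779, 0.3978]
tool_rot: [-3.141, -0.0, -0.175]
contact_force: [0.1, 0.9, -0.6]
opening: 0.0007
grip_force: 0.0
time: 4.78
tool_pos: [0.5551, 0.1776, 0.5027]
tool_rot: [-3.141, -0.001, -0.174]
contact_force: [-0.4, -0.2, -0.7]
opening: 0.0007
grip_force: 0.0
[0.55514808 0.17758313 0.50273573] 0.023163612025595012
```

View pics/w3.png

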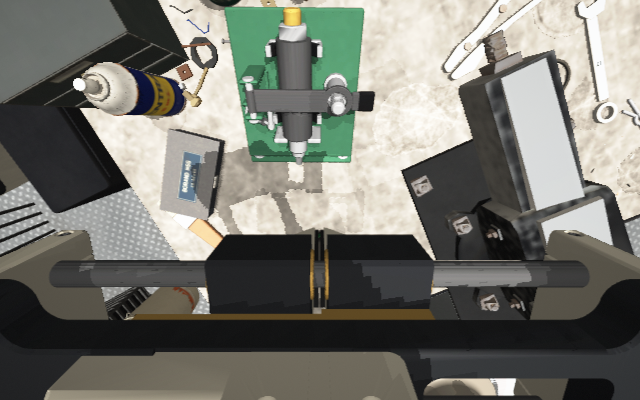

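The keeper lies across the injector with its eye round the stud at px (338,97). Now to measure the stud from depth.

Run:
```python
from h import *
L=lambda f:[np.load(f)[k] for k in np.load(f).files]
for f,box in(("w1.npz",(85,145,315,350)),("w3.npz",(65,120,318,358))):
    a=L(f);P=cloud(a[1],*a[2:])
    hsv=cv2.cvtColor(a[0],cv2.COLOR_RGB2HSV)
    g=(cv2.inRange(hsv,(60,80,40),(95,255,255))>0)&(a[1]>0);g[185:]=0;g[:,:205]=0;g[:,380:]=0
    q=P[g];q0=q;q=q[q[:,2]>.03]
    for _ in range(8):
        c=np.median(q,0) if _==0 else q.mean(0); n=np.linalg.svd(q-c,full_matrices=False)[2][2]; n*=np.sign(n[2]); q=q[abs((q-c)@n)<(.008 if _<4 else .003)]
    x=-n*np.array([1,1,0]);x/=np.linalg.norm(x);yaw=np.arctan2(x[1],x[0])
    r=cv2.minAreaRect((q[:,:2]*1000).astype(np.float32))
    print(f,"bed",len(q),c,n,"yaw",yaw,"tilt",np.degrees(np.arccos(n[2])),r)
    yw=np.array([-np.sin(-.174),np.cos(-.174),0]);xw=np.array([np.cos(-.174),np.sin(-.174),0])
    nn=-.4226*xw+.9063*np.array([0,0,1]);xs=.9063*xw+.4226*np.array([0,0,1])
    m=np.zeros(a[1].shape,bool);m[box[0]:box[1],box[2]:box[3]]=1;m&=(a[1]>0)&(P[...,2]>.1)
    o=np.stack([P@xs,P@yw,(P-c)@nn],-1)*1000
    H=o[...,2];
    print("hist H",np.histogram(H[m],np.arange(40,100,4)))
    for lo,hi in((58,64),(65,73),(73,79),(79,90)):
        k=m&(H>lo)&(H<hi)
        if k.sum()>3:
            print(lo,k.sum(),"xs",np.percentile(o[k][:,0],[5,50,95]).round(1),"y",np.percentile(o[k][:,1],[5,50,95]).round(1),"px",np.argwhere(k).mean(0).round(1),"w",P[k].mean(0).round(4))
    top=np.array([.6268,.1456,.151]);print("nom hole in frame",np.array([.6325,.1446,.139])@xs*1000,np.array([.6325,.1446,.139])@yw*1000)
```

```text
w1.npz bed 9349 [0.68552843 0.177641   0.08155615] [-0.41481285  0.07466321  0.9068383 ] yaw -0.1780856898971286 tilt 24.92797942203354 ((663.7587890625, 187.50601196289062), (157.70774841308594, 176.95498657226562), 79.7563705444336)
hist H (array([ 24,  27,  45, 111,  20,  27,  28,  14,  23,  48, 100,   0,   0,
         0]), array([40, 44, 48, 52, 56, 60, 64, 68, 72, 76, 80, 84, 88, 92, 96]))
58 39 xs [607.7 611.9 613.2] y [244.2 251.5 258.1] px [119.7 331. ] w [0.6462 0.1416 0.1341]
65 34 xs [607.2 611.1 612.5] y [244.4 252.7 258.3] px [123.3 330.9] w [0.6424 0.1426 0.1404]
73 51 xs [604.3 610.9 612.9] y [244.  251.8 258.3] px [126.9 331.3] w [0.6388 0.143  0.1473]
79 116 xs [600.6 606.4 611.3] y [245.3 250.8 256.3] px [131.9 331.8] w [0.6334 0.1434 0.1498]
nom hole in frame 600.6324126332667 251.91706489663528
w3.npz bed 9241 [0.686854   0.17945007 0.0820118 ] [-0.41486725  0.07505828  0.9067808 ] yaw -0.17898507176752268 tilt 24.935794806218478 ((663.9308471679688, 187.73397827148438), (157.7799835205078, 176.33822631835938), 79.56175994873047)
hist H (array([  0,   0,   8,  63, 374, 346,  28,  12,  14,  46, 110,   0,   0,
         0]), array([40, 44, 48, 52, 56, 60, 64, 68, 72, 76, 80, 84, 88, 92, 96]))
58 677 xs [592.  608.3 620.5] y [228.6 250.7 271. ] px [ 99.7 336.9] w [0.643  0.1411 0.1313]
65 33 xs [606.5 610.8 612.5] y [245.  254.1 258.5] px [ 99.8 335.4] w [0.6429 0.1434 0.1396]
73 39 xs [605.2 611.  612.5] y [243.3 252.3 257.8] px [103.4 336.7] w [0.6387 0.1431 0.1475]
79 129 xs [600.3 606.1 611.4] y [244.9 251.1 256.6] px [108.5 337.2] w [0.6332 0.1435 0.1498]
nom hole in frame 600.6324126332667 251.91706489663528
```

```bash
python3 -m crank '[[-1,0,40,0,-0.1],[-1,0,80,0,-0.2],[-1,0,120,0,-0.3],[-1,0,160,0,-0.4],[-1,0,200,0,-0.5],[-1,0,240,0,-0.6],[-1,0,280,0,-0.7],[-1,0,320,0,-0.77],[-1,0,360,0,-0.77],[0,0,400,0,-0.77],[0.3,0,440,0,-0.77],[1,0,450,0,-0.77]]'
python3 - <<'E'
from h import *
L=lambda f:[np.load(f)[k] for k in np.load(f).files]
for f in("s0.npz","d0.npz"):
    a=L(f);P=cloud(a[1],*a[2:])[a[1]>0]
    for lo,hi in((.05,.15),(.15,.25),(.25,.34)):
        q=P[(P[:,0]>.5)&(P[:,0]<.9)&(P[:,1]<-.3)&(P[:,1]>-.75)&(P[:,2]>lo)&(P[:,2]<hi)]
        if len(q)>20:
            print(f,lo,len(q),"min x",q[:,0].min(),"at y",q[q[:,0].argmin(),1],"max y",q[:,1].max(),"at x",q[q[:,1].argmax(),0],cv2.minEnclosingCircle((q[:,:2]*1000).astype(np.float32)))
    q=P[(P[:,0]>.45)&(P[:,0]<.57)&(P[:,1]<-.47)&(P[:,1]>-.6)&(P[:,2]>.02)&(P[:,2]<.1)]
    if len(q):print("jar",f,q.min(0),q.max(0))
E
```

```text
time: 5.83
tool_pos: [0.4765, -0.2716, 0.5014]
tool_rot: [3.141, 0.002, 0.591]
contact_force: [-0.3, 0.5, -0.6]
opening: 0.016
grip_force: 0.0
s0.npz 0.05 2686 min x 0.5003962092153889 at y -0.5352141903464938 max y -0.3001755988604394 at x 0.8570142693704984 ((700.6033935546875, -525.22705078125), 290.5959777832031)
s0.npz 0.15 1716 min x 0.5710837080061894 at y -0.4879708778777548 max y -0.3573859143967856 at x 0.7004272177555096 ((664.0580444335938, -556.2113037109375), 207.1908416748047)
s0.npz 0.25 3146 min x 0.5715444964326402 at y -0.49311907733973404 max y -0.3577176465237926 at x 0.7102579712740654 ((699.9517211914062, -484.80364990234375), 130.15921020507812)
jar s0.npz [ 0.48567043 -0.59996836  0.02008674] [ 0.56873924 -0.47703282  0.0956146 ]
d0.npz 0.05 10238 min x 0.5010872712352267 at y -0.5404004130377805 max y -0.37405173009939685 at x 0.7002973317867751 ((708.85693359375, -577.1180419921875), 256.5712890625)
d0.npz 0.15 5152 min x 0.575655451479321 at y -0.5001198577527278 max y -0.4790099646246483 at x 0.5773993986406345 ((676.8264770507812, -607.5284423828125), 162.48931884765625)
d0.npz 0.25 9133 min x 0.5765456396253106 at y -0.48417818761383563 max y -0.38251750162285664 at x 0.6931509133715446 ((703.3995361328125, -499.77996826171875), 129.0286102294922)
jar d0.npz [ 0.49061328 -0.59921151  0.02033866] [ 0.54504345 -0.49101459  0.09288544]
```

```bash
python3 -m crank '[[1,-20,40,0,0],[1,-40,75,0,0],[1,-47,90,25,0],[1,-47,90,25,0],[1,-47,90,25,0],[1,-47,90,25,0]]'
cat > clip.py <<'E'
from h import *
import sys
o=telemetry.observe();print(o["tool_pos"],o["tool_rot"],np.abs(o["qvel"]).max())
w=cam("wrist");np.savez(sys.argv[1]+".npz",*w);cv2.imwrite("pics/%s.png"%sys.argv[1],w[0][:,:,::-1])
h=cv2.cvtColor(w[0],cv2.COLOR_RGB2HSV)
r=(((h[...,0]<8)|(h[...,0]>172))&(h[...,1]>150)&(h[...,2]>90)).astype(np.uint8)
n,l,s,c=cv2.connectedComponentsWithStats(r)
for i in range(1,n):
    if s[i,4]>40:
        cs=max(cv2.findContours((l==i).astype(np.uint8),0,2)[0],key=cv2.contourArea)
        u=cv2.minAreaRect(cs);p=ray(*u[0],*w[2:],.008)
        e=[ray(*q,*w[2:],.008)[:2] for q in cv2.boxPoints(u)]
        E=[e[k+1]-e[k] for k in range(3)];k=max(range(2),key=lambda k:np.linalg.norm(E[k]))
        print(s[i],u,"ring",p.round(4),[np.linalg.norm(v).round(4) for v in E],"yaw",np.arctan2(E[k][1],E[k][0]))
E
python3 clip.py c1
```

```text
time: 6.33
tool_pos: [0.4892, -0.3666, 0.4776]
tool_rot: [-3.141, -0.0, 0.596]
contact_force: [1.0, -0.2, 0.5]
opening: 0.0556
grip_force: 0.0
[ 0.48915433 -0.36656902  0.47761436] [-3.14086566e+00 -2.50073467e-04  5.96214634e-01] 0.03304011925701993
[313 154  19  27 260] ((322.0, 167.0), (26.0, 18.0), 90.0) ring [ 0.4904 -0.3712  0.008 ] [np.float64(0.0279), np.float64(0.0411), np.float64(0.0286)] yaw -2.5338208290420665
```

View pics/c1.png

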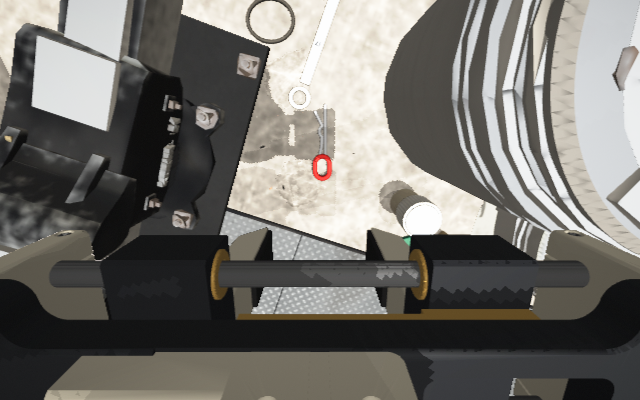

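The red ring is at px (322,167) with its legs straight up the picture, so the tool yaw already matches. The jar is at (420,215), clear of the fingers.

```bash
python3 -m crank '[[0.3,-1,4,40,0],[0.3,-1,4,80,0],[0.3,-1,4,120,0],[0.3,-1,4,160,0],[0.3,-1,4,200,0],[0.3,-1,4,235,0],[0.3,-1,4,255,0],[0.3,-1,4,265,0],[0.3,-1,4,265,0],[0.3,-1,4,265,0],[0.3,-1,4,265,0]]' 4
python3 clip.py c2
```

```text
time: 7.3
tool_pos: [0.4909, -0.3711, 0.2153]
tool_rot: [3.137, -0.001, 0.596]
contact_force: [0.0, -0.6, -0.0]
opening: 0.0595
grip_force: 0.0
[ 0.4908675  -0.37105584  0.2152608 ] [ 3.13719266e+00 -8.80618585e-04  5.96387036e-01] 0.005064358314778461
[ 296  197   43   60 1435] ((317.0, 226.5), (59.0, 42.0), 90.0) ring [ 0.4913 -0.3704  0.008 ] [np.float64(0.0281), np.float64(0.0435), np.float64(0.0298)] yaw -2.527113714356564
```

```bash
python3 -m crank '[[0.3,0,-1,20,0],[0.3,0,-1,34,0],[0.3,0,-1,34,0],[0.3,0,-1,34,0],[-1,0,-1,34,0],[-1,0,-1,34,0],[-1,0,-1,34,0],[-1,0,-1,34,0],[-1,0,-1,34,0],[-1,0,-1,34,0]]' 25
python3 -m crank '[[-1,0,0,0,0],[-1,0,0,-5,0],[-1,-10,0,-40,0],[-1,-10,0,-80,0],[-1,-10,0,-80,0]]'
python3 clip.py c3
```

```text
time: 8.18
tool_pos: [0.4895, -0.37, 0.179]
tool_rot: [3.141, 0.0, 0.596]
contact_force: [0.3, -0.6, 1.8]
opening: 0.0299
grip_force: 25.0
time: 8.6
tool_pos: [0.4824, -0.3772, 0.2663]
tool_rot: [3.13, -0.002, 0.595]
contact_force: [2.1, -1.9, 0.6]
opening: 0.0296
grip_force: 25.0
[ 0.48238051 -0.37718966  0.26627257] [ 3.12951748e+00 -2.31259926e-03  5.95312062e-01] 0.1111402779271231
[ 293  212   52   49 1328] ((318.5, 236.0), (48.0, 51.0), 90.0) ring [ 0.4611 -0.3951  0.008 ] [np.float64(0.0442), np.float64(0.0459), np.float64(0.0464)] yaw -2.522657826177665
```

```bash
python3 -m crank '[[-1,0,0,-40,0],[-1,0,0,-80,0],[-1,0,0,-120,0],[-1,0,0,-160,0],[-1,0,0,-200,0],[-1,0,0,-200,0]]'
python3 - <<'E'
from h import *
a=[np.load("w3.npz")[k] for k in np.load("w3.npz").files]
P=cloud(a[1],*a[2:]);hole=np.array([.638,.143,.139]);y=-.178
M=np.array([[np.cos(y),np.sin(y),0],[-np.sin(y),np.cos(y),0],[0,0,1]])
C=(P-hole)@M.T*1000+np.array([-15,-50,139])
for u in (297,320,330,338,346):
    print(u,[(v,*C[v,u].round().astype(int)) for v in range(124,172,5)])
E
```

```text
time: 9.15
tool_pos: [0.4814, -0.3756, 0.4671]
tool_rot: [3.128, -0.003, 0.596]
contact_force: [0.8, -0.2, 0.4]
opening: 0.0295
grip_force: 25.0
297 [(124, np.int64(-37), np.int64(-3), np.int64(107)), (129, np.int64(-44), np.int64(-2), np.int64(104)), (134, np.int64(-50), np.int64(-2), np.int64(101)), (139, np.int64(-57), np.int64(-2), np.int64(99)), (144, np.int64(-64), np.int64(-1), np.int64(86)), (149, np.int64(-71), np.int64(0), np.int64(83)), (154, np.int64(-79), np.int64(0), np.int64(77)), (159, np.int64(-87), np.int64(1), np.int64(68)), (164, np.int64(-95), np.int64(2), np.int64(62)), (169, np.int64(-113), np.int64(6), np.int64(-1))]
320 [(124, np.int64(-38), np.int64(-32), np.int64(52)), (129, np.int64(-46), np.int64(-32), np.int64(49)), (134, np.int64(-53), np.int64(-32), np.int64(44)), (139, np.int64(-57), np.int64(-32), np.int64(84)), (144, np.int64(-68), np.int64(-32), np.int64(38)), (149, np.int64(-76), np.int64(-32), np.int64(33)), (154, np.int64(-84), np.int64(-32), np.int64(30)), (159, np.int64(-95), np.int64(-32), np.int64(7)), (164, np.int64(-104), np.int64(-32), np
[... 911 characters left out ...]
 np.int64(-60), np.int64(29)), (159, np.int64(-95), np.int64(-62), np.int64(9)), (164, np.int64(-105), np.int64(-63), np.int64(-1)), (169, np.int64(-113), np.int64(-63), np.int64(-1))]
346 [(124, np.int64(-38), np.int64(-69), np.int64(52)), (129, np.int64(-45), np.int64(-70), np.int64(49)), (134, np.int64(-53), np.int64(-71), np.int64(44)), (139, np.int64(-60), np.int64(-71), np.int64(42)), (144, np.int64(-68), np.int64(-72), np.int64(38)), (149, np.int64(-76), np.int64(-72), np.int64(34)), (154, np.int64(-84), np.int64(-73), np.int64(30)), (159, np.int64(-95), np.int64(-75), np.int64(9)), (164, np.int64(-105), np.int64(-76), np.int64(-1)), (169, np.int64(-113), np.int64(-76), np.int64(-1))]
```

```bash
python3 -m crank '[[-1,25,-31,0,0],[-1,50,-61,0,0.1],[-1,75,-91,0,0.2],[-1,100,-121,0,0.3],[-1,125,-152,0,0.4],[-1,150,-182,0,0.5],[-1,175,-212,0,0.6],[-1,200,-243,0,0.7],[-1,225,-273,0,0.774],[-1,250,-303,0,0.774],[-1,275,-334,0,0.774],[-1,300,-364,0,0.774]]'
python3 -m crank '[[-1,20,-30,0,0],[-1,34,-53,0,0],[-1,34,-53,0,0],[-1,34,-53,40,0],[-1,34,-53,80,0],[-1,34,-53,120,0],[-1,34,-53,160,0],[-1,34,-53,180,0],[-1,34,-53,180,0],[-1,34,-53,180,0],[-1,34,-53,180,0]]'
python3 clip.py c4
```

```text
time: 10.15
tool_pos: [0.5248, 0.0962, 0.4575]
tool_rot: [3.141, 0.002, -0.178]
contact_force: [1.4, 0.3, -0.4]
opening: 0.0298
grip_force: 25.0
time: 11.07
tool_pos: [0.5683, 0.14, 0.2795]
tool_rot: [-3.141, -0.001, -0.178]
contact_force: [-0.1, 0.9, -1.3]
opening: 0.03
grip_force: 25.0
[0.56826454 0.14004719 0.27951576] [-3.14116017e+00 -8.59370698e-04 -1.78441701e-01] 0.02172241921773099
[ 293  216   53   44 1561] ((319.0, 237.5), (43.0, 52.0), 90.0) ring [0.5336 0.1462 0.008 ] [np.float64(0.0477), np.float64(0.0436), np.float64(0.0499)] yaw -1.748656565046524
```

View pics/c4.png

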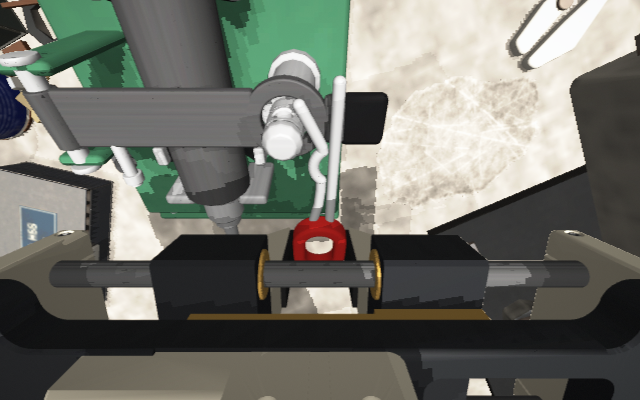

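The clip's straight leg appears from (332,215) to (339,80), lying over the keeper nose, so my second move went too far forward. Measuring the leg's present tilt by depth.

```bash
cat > leg.py <<'E'
from h import *
import sys
a=[np.load(sys.argv[1])[k] for k in np.load(sys.argv[1]).files]
P=cloud(a[1],*a[2:]);hole=np.array([.638,.143,.139]);y=-.178
M=np.array([[np.cos(y),np.sin(y),0],[-np.sin(y),np.cos(y),0],[0,0,1]])
C=(P-hole)@M.T*1000
g=a[0].astype(int)
for v in map(int,sys.argv[4:]):
    r=[(u,*C[v,u].round(1)) for u in range(int(sys.argv[2]),int(sys.argv[3]),2)]
    print(v,*[f"{t[0]}:({t[1]:.0f},{t[2]:.0f},{t[3]:.0f})" for t in r])
E
python3 leg.py c4.npz 312 350 82 100 120 140 160 180 200 215 230 245
```

```text
82 312:(22,-12,-39) 314:(24,-13,-48) 316:(24,-14,-54) 318:(24,-15,-56) 320:(25,-16,-65) 322:(25,-17,-64) 324:(25,-18,-64) 326:(25,-20,-65) 328:(25,-21,-63) 330:(26,-22,-65) 332:(17,-20,8) 334:(17,-21,8) 336:(17,-22,9) 338:(17,-22,10) 340:(17,-23,9) 342:(17,-24,9) 344:(17,-24,10) 346:(34,-38,-140) 348:(34,-40,-140)
100 312:(12,-13,-5) 314:(12,-13,-5) 316:(12,-14,-5) 318:(12,-15,-4) 320:(12,-16,-5) 322:(12,-17,-6) 324:(12,-18,-6) 326:(12,-18,-5) 328:(12,-19,-7) 330:(12,-20,-5) 332:(11,-20,6) 334:(11,-21,7) 336:(11,-22,6) 338:(11,-22,7) 340:(11,-23,6) 342:(11,-24,6) 344:(11,-25,5) 346:(12,-26,-5) 348:(12,-27,-4)
120 312:(4,-13,2) 314:(4,-13,-8) 316:(4,-14,-7) 318:(4,-15,-8) 320:(4,-16,-9) 322:(4,-17,-8) 324:(4,-18,-8) 326:(4,-18,-9) 328:(4,-19,-8) 330:(4,-20,-1) 332:(4,-20,3) 334:(4,-21,2) 336:(4,-22,3) 338:(4,-23,3) 340:(4,-24,3) 342:(4,-24,1) 344:(4,-26,-8) 346:(4,-27,-8) 348:(4,-28,-7)
140 312:(-4,-12,-2) 314:(-4,-13,-2) 316:(-4,-14,-1) 318:(-4,-15,-2) 320:(-4,-16,-4) 322:(-4,-17,-3) 324:(-4,-18,-4) 326:(-5,-19,-14) 328:(-5,-20,-12) 330:(-4,-20,-2) 332:(-4,-21,-2) 334:(-4,-22,-2) 336
[... 1525 characters left out ...]
51,-12,-20) 314:(-51,-13,-19) 316:(-51,-14,-20) 318:(-51,-15,-20) 320:(-51,-16,-20) 322:(-52,-17,-21) 324:(-51,-18,-20) 326:(-52,-19,-21) 328:(-51,-20,-21) 330:(-51,-21,-20) 332:(-52,-22,-22) 334:(-52,-23,-22) 336:(-52,-24,-23) 338:(-52,-25,-22) 340:(-53,-27,-24) 342:(-54,-28,-27) 344:(-55,-29,-31) 346:(-58,-31,-38) 348:(-58,-32,-37)
245 312:(-115,-8,-140) 314:(-116,-10,-141) 316:(-115,-12,-140) 318:(-115,-14,-140) 320:(-115,-16,-140) 322:(-115,-18,-140) 324:(-115,-20,-141) 326:(-115,-22,-140) 328:(-115,-24,-141) 330:(-115,-26,-139) 332:(-67,-23,-36) 334:(-62,-24,-26) 336:(-62,-25,-25) 338:(-62,-26,-26) 340:(-62,-27,-24) 342:(-62,-28,-26) 344:(-62,-29,-26) 346:(-61,-30,-23) 348:(-58,-30,-17)
```

The clip has been pivoted in the grip to about 28° by resting on the keeper. That is close to the 25° needed, so the bed press isn't needed. Back off, shift over to the stud's line, and look.

```bash
python3 -m crank '[[-1,0,0,-8,0],[-1,-20,0,0,0],[-1,-45,0,10,0],[-1,-60,0,15,0],[-1,-60,-12,15,0],[-1,-60,-22,15,0],[-1,-60,-22,15,0],[-1,-42,-22,18,0],[-1,-42,-22,18,0],[-1,-42,-22,18,0],[-1,-42,-22,18,0],[-1,-42,-22,18,0]]' 40
python3 clip.py c5
```

```text
time: 12.12
tool_pos: [0.5304, 0.1693, 0.2608]
tool_rot: [3.141, 0.0, -0.178]
contact_force: [-0.5, -0.5, -0.7]
opening: 0.0296
grip_force: 40.0
[0.53040208 0.16925113 0.26082371] [ 3.14148818e+00  1.99958502e-04 -1.78326947e-01] 0.0049367677533131635
[ 293  216   53   44 1545] ((319.0, 237.5), (43.0, 52.0), 90.0) ring [0.5034 0.1739 0.008 ] [np.float64(0.0442), np.float64(0.0404), np.float64(0.0462)] yaw -1.7487058354505063
```

View pics/c5.png

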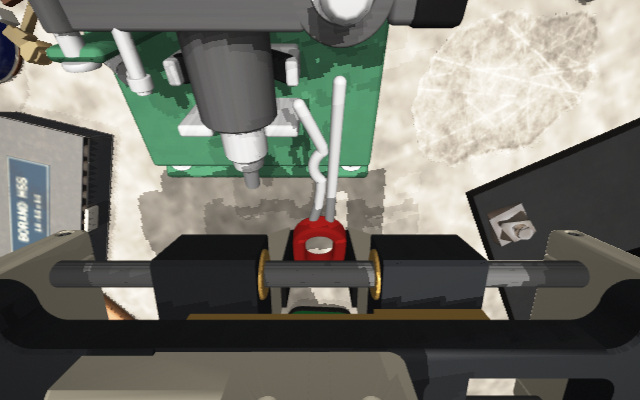

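The leg runs from (332,215) to (339,80) and the stud's head is at the top edge around (343,8). Fit the leg's axis and the stud in the same image by depth.

```bash
cat > fit.py <<'E'
from h import *
import sys
a=[np.load(sys.argv[1])[k] for k in np.load(sys.argv[1]).files]
P=cloud(a[1],*a[2:]);hole=np.array([.638,.143,.139]);y=-.178
M=np.array([[np.cos(y),np.sin(y),0],[-np.sin(y),np.cos(y),0],[0,0,1]])
C=(P-hole)@M.T*1000
c,s=np.cos(np.radians(25)),np.sin(np.radians(25))
S=np.stack([C[...,0]*c+C[...,2]*s,C[...,1],-C[...,0]*s+C[...,2]*c],-1)  # xs,y,n
L=[]
for v in range(85,206,10):
    u=[u for u in range(320,352) if S[v,u,2]>-12 and (a[0][v,u].max()-a[0][v,u].min()<25) and a[1][v,u]>0]
    # rightmost run
    u=np.array(u);
    if len(u)==0: continue
    k=len(u)-1
    while k>0 and u[k]-u[k-1]==1 and u[-1]-u[k]<16:k-=1
    u=u[k:];u=u[u>u[-1]-14];q=S[v,u];L.append([np.median(q[:,0]),(q[0,1]+q[-1,1])/2,np.percentile(q[:,2],80)-2.4,len(u)])
L=np.array(L);print(L.round(1))
for j in(1,2):
    f=np.polyfit(L[:,0],L[:,j],1);print("fit",j,"slope deg",np.degrees(np.arctan(f[0])),"at xs=-20:",np.polyval(f,-20),"at 0",np.polyval(f,0))
m=(S[...,2]>-4)&(S[...,2]<15)&(abs(S[...,0])<14)&(abs(S[...,1])<14)&(a[1]>0);m[:,:300]=0;m[60:]=0
for lo,hi in((-4,1),(1,6),(6,10),(10,15)):
    k=m&(S[...,2]>lo)&(S[...,2]<hi)
    if k.sum()>5:print(lo,k.sum(),"xs",np.percentile(S[k][:,0],[2,50,98]).round(1),"y",np.percentile(S[k][:,1],[1,50,99]).round(1),np.argwhere(k).min(0),np.argwhere(k).max(0))
k=(abs(S[...,0])<13)&(S[...,1]<-22)&(S[...,1]>-38)&(abs(S[...,2]+8)<6)&(a[1]>0)
print("keeper top n",k.sum(),np.median(S[k][:,2]) if k.any() else None)
E
python3 fit.py c5.npz
```

```text
[[-28.2  -2.4   0.1   3. ]
 [-31.7  -0.6   0.1  13. ]
 [-35.6  -0.5  -0.1  12. ]
 [-39.8  -0.3  -0.3  12. ]
 [-43.9  -0.1  -0.4  12. ]
 [-48.5  -0.   -1.1  11. ]
 [-53.4   0.2  -0.9  11. ]
 [-58.4  -0.   -1.5  11. ]
 [-63.9   0.3  -2.   11. ]
 [-69.3   0.5  -1.9  11. ]
 [-75.7   1.6  -2.1  14. ]
 [-81.7   0.9  -2.5  10. ]
 [-88.5   1.2  -2.3  10. ]]
fit 1 slope deg -2.4625789824468507 at xs=-20: -1.4625538059695264 at 0 -2.3226857355850505
fit 2 slope deg 2.7174257011821394 at xs=-20: 0.5315518618413753 at 0 1.4808242518939339
6 155 xs [-8.3 -5.9 -2.2] y [-8.3  0.4  6.2] [  0 320] [ 26 372]
10 881 xs [-7.2 -3.9 -1.8] y [-7.2 -0.9  5.4] [  0 321] [ 25 370]
keeper top n 1300 -8.9799417753371
```

```bash
python3 -m crank '[[-1,0.5,3,1.2,-0.03],[-1,0.5,3,1.2,-0.03],[-1,5,3,-0.9,-0.03],[-1,9.5,3,-3,-0.03],[-1,14,3,-5.1,-0.03],[-1,18.5,3,-7.3,-0.03],[-1,23,3,-9.4,-0.03],[-1,23,3,-9.4,-0.03],[-1,23,3,-9.4,-0.03]]'
python3 clip.py c6; python3 fit.py c6.npz
```

```text
time: 12.92
tool_pos: [0.553, 0.1622, 0.2701]
tool_rot: [-3.142, -0.0, -0.149]
contact_force: [-0.1, 0.3, -1.8]
opening: 0.0294
grip_force: 40.0
[0.55297472 0.16217144 0.27013405] [-3.14157963e+00 -2.36242993e-04 -1.48545419e-01] 0.018531882961048626
[ 293  216   53   44 1557] ((319.0, 237.5), (43.0, 52.0), 90.0) ring [0.522  0.1666 0.008 ] [np.float64(0.046), np.float64(0.042), np.float64(0.048)] yaw -1.7188999364280104
[[  1.4  -2.1  10.1  14. ]
 [ -1.6  -2.3  10.6  14. ]
 [ -5.2  -2.7  10.4  14. ]
 [-14.3  -1.8  -1.7   8. ]
 [-18.5  -0.9  -1.5  12. ]
 [-23.   -1.   -2.3  11. ]
 [-27.8  -0.9  -2.8  11. ]
 [-32.7  -1.3  -2.6  11. ]
 [-38.3  -1.1  -3.   11. ]
 [-44.2  -1.1  -3.6  11. ]
 [-50.3  -0.2  -3.8  14. ]
 [-56.1  -1.   -3.6  10. ]
 [-63.7  -0.9  -4.5  10. ]]
fit 1 slope deg -1.5023590048988926 at xs=-20: -1.5544577782967155 at 0 -2.0790002232608242
fit 2 slope deg 12.835909521200081 at xs=-20: 2.1461974212148363 at 0 6.703269615696154
-4 73 xs [4.9 5.8 7. ] y [-6.3  0.7  4.3] [ 52 324] [ 59 355]
1 32 xs [6.1 7.1 7.4] y [-4.2 -0.1  2.8] [ 58 329] [ 59 351]
keeper top n 2727 -8.970642723972798
```

```bash
python3 -m crank '[[-1,4.4,0.1,-2.3,0],[-1,8.8,0.3,-4.6,0],[-1,13.2,0.4,-6.9,0],[-1,17.6,0.5,-9.2,0],[-1,22,0.6,-11.5,0],[-1,22,0.6,-11.5,0]]'
python3 -m crank '[[-1,3.7,0.1,-2,0],[-1,7.4,0.2,-4,0],[-1,11.1,0.3,-6,0],[-1,14.8,0.4,-8,0],[-1,14.8,0.4,-8,0],[-1,14.8,0.4,-8,0]]'
python3 clip.py c7; python3 fit.py c7.npz
```

```text
time: 13.47
tool_pos: [0.5749, 0.1589, 0.2818]
tool_rot: [-3.14, 0.0, -0.148]
contact_force: [-1.2, 4.1, -2.9]
opening: 0.0296
grip_force: 40.0
time: 13.97
tool_pos: [0.5891, 0.1565, 0.2896]
tool_rot: [-3.14, 0.0, -0.148]
contact_force: [-0.8, 6.4, -1.6]
opening: 0.0293
grip_force: 40.0
[0.58910984 0.156464   0.28963158] [-3.14036750e+00  2.11158505e-04 -1.47899997e-01] 0.003144245128534582
[ 293  216   53   44 1555] ((319.0, 237.5), (43.0, 52.0), 90.0) ring [0.5497 0.1625 0.008 ] [np.float64(0.0497), np.float64(0.0454), np.float64(0.0519)] yaw -1.717821948833785
[[ 38.6   0.6   1.1  13. ]
 [ 35.    0.4   0.7  14. ]
 [ 31.2   0.4   0.6  13. ]
 [ 27.    0.6   0.5  13. ]
 [ 16.4  -7.1 -13.6   1. ]
 [ 12.2  -7.9 -12.2   1. ]
 [  6.3  -5.3 -13.4   1. ]
 [  5.5  -5.   -5.1  14. ]
 [  6.2  -5.    3.7  14. ]
 [  4.6  -4.6   8.8  14. ]
 [  0.7  -4.9  10.1  14. ]
 [ -4.9  -1.8  10.2  14. ]
 [-22.2   0.1  -1.6  10. ]]
fit 1 slope deg 3.4675761901724678 at xs=-20: -4.976636673823635 at 0 -3.7647442628744288
fit 2 slope deg -3.2785044485602093 at xs=-20: 1.0450174209731005 at 0 -0.10064717688677531
keeper top n 1465 -8.98786696100627
```

View pics/c7.png

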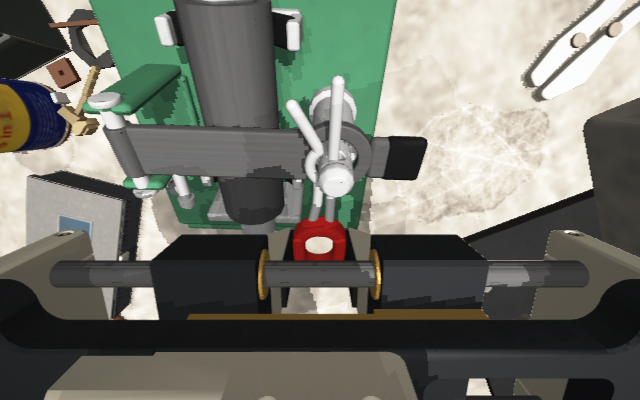

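The leg's tip shows beyond the stud at (337,80), and the sprung leg has come round the shank's left side with its flared end at (295,105). It looks home, so relieve the side force, open a little and check again.

```bash
python3 -m crank '[[-1,0,1.2,0,0],[-1,0,1.2,0,0],[-1,0,1.2,0,0]]'
python3 -m crank '[[-0.2,0,1.2,0,0],[-0.2,0,1.2,0,0],[-0.2,0,1.2,0,0],[-0.2,0,1.2,0,0],[-0.2,0,1.2,0,0]]'
python3 clip.py c8; python3 fit.py c8.npz | head -5; python3 leg.py c8.npz 286 352 100 110 120 135
```

```text
time: 14.27
tool_pos: [0.5888, 0.1556, 0.2896]
tool_rot: [-3.14, 0.0, -0.148]
contact_force: [-0.8, 7.9, -2.1]
opening: 0.0295
grip_force: 40.0
time: 14.68
tool_pos: [0.5888, 0.1531, 0.2898]
tool_rot: [3.141, -0.001, -0.149]
contact_force: [0.3, 1.2, -0.4]
opening: 0.0367
grip_force: 0.3
[0.58883126 0.15313538 0.28978908] [ 3.14132479e+00 -6.97291104e-04 -1.48654555e-01] 0.001431021578984537
[ 288  216   52   44 1586] ((313.5, 237.5), (43.0, 51.0), 90.0) ring [0.5504 0.164  0.008 ] [np.float64(0.0488), np.float64(0.0454), np.float64(0.0509)] yaw -1.7190728595704887
[[ 39.3   1.    2.   13. ]
 [ 35.8   0.8   2.1  13. ]
 [ 31.8   0.9   1.6  12. ]
 [ 27.9   0.7   1.6  12. ]
 [ 16.6  -7.2 -14.1   1. ]
100 286:(33,24,-62) 288:(33,23,-61) 290:(33,22,-61) 292:(33,20,-60) 294:(33,19,-62) 296:(33,18,-60) 298:(33,17,-60) 300:(33,15,-61) 302:(33,14,-60) 304:(33,13,-61) 306:(33,11,-53) 308:(33,10,-51) 310:(33,9,-51) 312:(33,8,-50) 314:(33,6,-51) 316:(33,5,-48) 318:(33,4,-46) 320:(29,3,17) 322:(29,2,18) 324:(29,2,19) 326:(29,1,19) 328:(29,0,18) 330:(29,-1,18) 332:(23,3,130) 334:(33,-5,-46) 336:(3
[... 946 characters left out ...]
1,14) 326:(22,0,12) 328:(22,-0,13) 330:(22,-1,13) 332:(22,-3,-20) 334:(22,-4,-22) 336:(22,-6,-22) 338:(22,-7,-24) 340:(22,-8,-27) 342:(22,-9,-28) 344:(22,-10,-30) 346:(22,-12,-40) 348:(22,-15,-57) 350:(22,-17,-66)
135 286:(15,18,-4) 288:(15,17,-3) 290:(15,16,-4) 292:(15,15,-4) 294:(16,13,11) 296:(16,12,12) 298:(16,11,12) 300:(16,11,12) 302:(16,10,11) 304:(16,9,10) 306:(16,8,9) 308:(15,8,-3) 310:(15,7,-3) 312:(15,6,-3) 314:(15,5,-4) 316:(15,4,-3) 318:(15,3,-2) 320:(16,3,10) 322:(16,2,10) 324:(16,1,11) 326:(16,0,11) 328:(16,-1,10) 330:(16,-2,9) 332:(16,-3,-3) 334:(16,-4,-2) 336:(16,-5,-2) 338:(16,-6,-3) 340:(16,-6,-4) 342:(16,-8,-4) 344:(16,-8,-3) 346:(16,-9,-3) 348:(16,-10,-3) 350:(16,-11,-3)
```

```bash
python3 leg.py c8.npz 318 336 74 76 78 80 82 84; python3 -m crank '[[-0.2,0,0,-20,0],[-0.2,0,0,-50,0],[-0.2,-20,0,-90,0],[-0.2,-40,0,-120,0],[-0.2,-40,0,-120,0],[-0.2,-40,0,-120,0],[-0.2,-40,0,-120,0]]'; python3 clip.py c9
```

```text
74 318:(48,4,-54) 320:(48,3,-54) 322:(48,2,-55) 324:(48,1,-53) 326:(48,-0,-55) 328:(48,-2,-56) 330:(48,-3,-54) 332:(48,-4,-55) 334:(48,-5,-54)
76 318:(47,4,-55) 320:(47,3,-55) 322:(47,2,-55) 324:(46,1,-53) 326:(47,-0,-56) 328:(47,-2,-54) 330:(47,-3,-54) 332:(47,-4,-55) 334:(47,-5,-54)
78 318:(46,4,-55) 320:(46,3,-55) 322:(46,2,-55) 324:(46,1,-55) 326:(46,-0,-56) 328:(46,-2,-56) 330:(46,-3,-56) 332:(46,-4,-55) 334:(46,-5,-55)
80 318:(44,4,-55) 320:(45,3,-56) 322:(36,2,18) 324:(36,2,19) 326:(36,1,20) 328:(36,0,19) 330:(45,-3,-56) 332:(45,-4,-54) 334:(45,-5,-56)
82 318:(43,4,-56) 320:(43,3,-55) 322:(35,2,20) 324:(35,2,19) 326:(35,1,20) 328:(35,0,20) 330:(35,-0,21) 332:(44,-4,-57) 334:(44,-5,-56)
84 318:(42,4,-57) 320:(34,3,20) 322:(34,2,21) 324:(34,2,20) 326:(34,1,20) 328:(34,0,20) 330:(34,-0,20) 332:(35,-1,18) 334:(42,-5,-56)
time: 15.32
tool_pos: [0.549, 0.1592, 0.4094]
tool_rot: [3.141, -0.0, -0.148]
contact_force: [-0.2, -1.0, -0.3]
opening: 0.0367
grip_force: 0.0
[0.54896477 0.15920913 0.40941765] [ 3.14123087e+00 -2.51461107e-04 -1.48252918e-01] 0.03374400775023993
[299 129  32  38 780] ((314.5, 147.5), (37.0, 31.0), 90.0) ring [0.5848 0.1595 0.008 ] [np.float64(0.0398), np.float64(0.0478), np.float64(0.0412)] yaw 3.003979202627929
```

```bash
python3 -c "
import cv2
i=cv2.imread('pics/c9.png')[60:240,230:430];cv2.imwrite('pics/c9z.png',cv2.resize(i,None,fx=3,fy=3,interpolation=2))"
```

```text
(no output)
```

View pics/c9z.png

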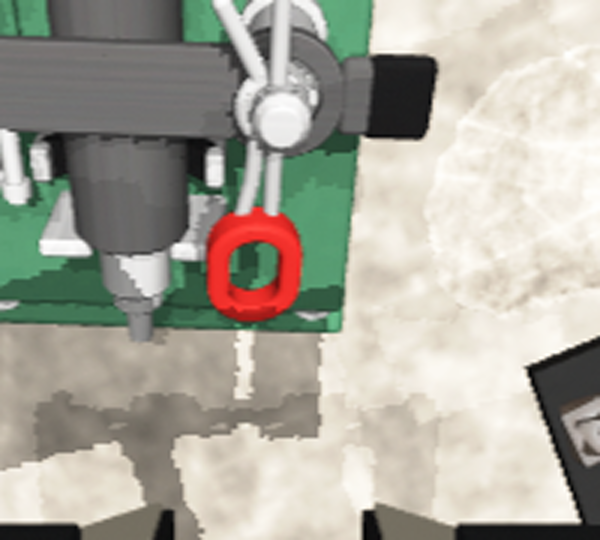

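The clip hangs in the stud with its sprung leg curved round the shank at about (250,95) of the crop. Its tip measures 40.3 mm past the hole centre, against 40.5 nominal, and the gripper is clear.

```bash
python3 -c "
from cell import ticket
print(ticket.hand_in())"
```

```text
the job is handed in; nothing more can be done
None
```

The job is handed in, with no verdict returned: the keeper is down over the stud, the clip is through the cross hole with its tip about where it should be and its sprung leg closed round the shank, and the gripper is clear.

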